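# Press a vial stopper home, then hold the press guard open

### The arm

A 6-joint arm with a two-finger parallel gripper is mounted at the origin on the work surface; the furniture and walls round the work are solid. World frame = base frame: x ahead of the robot, y to its left, z up, the work surface at z = 0. Lengths are in m, angles in rad, forces in N, time in s.
With the tool pointing down it reaches from about 0.35 to 0.975 m from the base axis. Payload 7.1 kg.
Tool frame: the origin (TCP) lies midway between the tips of the shut fingers; the grasp point (between the pads) lies 19 mm behind it; z points along the fingers, y is the line along which they close (so a half turn about z gives the same grasp; the last joint's range is limited). The gripper opens to 88 mm and grips with 3 to 60 N. Pads are 20 mm wide; open, the fingers measure 115 mm over their backs; the gripper's body (75 mm by 178 mm) begins 61 mm behind the grasp point.
Start: joints at [-1.192, 0.423, 1.63, -0, 1.089, -0.019], TCP at [0.242, -0.576, 0.223] pointing down, gripper open.
Joint ranges: [-3, 3], [-0.9, 2.11], [0.09, 2.58], [-1.31, 4.45], [0.11, 2.69], [-2.54, 2.54]. Speed limits (rad/s): [2.39, 2.39, 3.01, 3.14, 3.14, 3.14].

### API

Orientations are given as a unit quaternion [w, x, y, z].
In Python, from station import move_pose, movel, movej, command_gripper, wait, inverse_kinematics, read_camera, camera_info, MotionError, job_done, get_time, get_joint_pos, get_qvel, get_effort, get_tcp_pos, get_ee_rot, get_ft_force, get_ft_torque, get_grip_width, get_finger_force gives the robot as it stands. Calls block until the motion is done:
- move_pose(position, orientation): joint-space move of the TCP to a pose.
- movel(position, frame=None, v=0.15, until_force=None): straight line of the TCP; frame=None keeps the orientation; v is the mean speed in m/s. With until_force (N) it stops when the force on the tool has changed by that much, and returns True; else False.
- movej(angles): joint-space move.
- command_gripper(opening): opening from 0.0 (shut) to 1.0 (fully open); the grip force is fixed at half the most; returns when the fingers have stopped.
- wait(seconds).
- inverse_kinematics(position, orientation): joint angles nearest the present ones, or None.
- read_camera(name): name is "scene" or "top" or "wrist"; returns the picture (480x640x3 uint8, red, green, blue); there is no depth.
- camera_info(name): a dict with "intrinsics" (3x3 intrinsics, pixels), "T" (4x4, takes a point from camera to world coordinates); the wrist camera has in their place "tool_from_camera" (4x4, takes a point from camera to tool coordinates, whose origin is the TCP and whose axes are the flange's). Camera axes: x right, y up, looking along -z (the intrinsics and any distortion apply to the point x, -y, -z); pixel columns grow to the right and rows downward; lengths in m; the calibration is good to about 2 mm. The wrist camera is an equidistant fisheye: a pixel r from the principal point sees the ray r / f radians off the axis. A picture is of the moment at which its call begins: read the wrist's pose just before it. camera_info takes no time and is no camera call.
A pose or a line that the arm cannot do raises MotionError and nothing moves.
- job_done(): hands the job in; it is judged then, once.
Readings, each from a call of its own:
- get_time(): time.
- get_joint_pos(): joint angles.
- get_qvel(): joint speeds.
- get_effort(): joint torques, N m.
- get_tcp_pos(): TCP position.
- get_ee_rot(): TCP orientation.
- get_ft_force(): force on the tool from outside, world axes, zero at the start.
- get_ft_torque(): the same for the moment, N m.
- get_grip_width(): opening from 0.0 (shut) to 1.0 (fully open).
- get_finger_force(): force on a finger pad.
Only numpy, scipy, OpenCV 4.12 (cv2) and the standard library are available. Lean on these libraries where they do the work, as an engineer would, in place of code of your own. Each camera call takes 0.05 s, during which the arm holds its last target. There are 200 camera calls.

### The job

The vial in the stoppering press still has its rubber stopper half out. With the clear guard shut, pull the press lever down to its stop so that the stopper goes fully home, and ease the sprung lever slowly back up to rest without letting it snap. Then swing the guard up by its black grip to about 60 degrees from shut and finish while still holding it there with the gripper, because it has no stay and would fall shut on my forceps when I take the vial out; leave the vial in its nest and the things round the press where they are.

Things in the scene. Friction and masses are not known exactly. Their poses are not given: they have to be found in the camera images.
- press: Off-white cast bench press, fixed; base 180 x 150 mm. Origin on the bench; x to its back (front, -x, looks roughly to the robot), y to the robot's left, z up. Column x 36..86 mm; head x -34..88, |y| < 29, z 171..237 mm. The lever drives a steel ram at x = -8 mm down 30 mm. Clear plastic guard: sloping front panel (x -57 at z 147 to x -100 at z 35 mm), side plates at |y| = 55..58 mm.
- lever_knob (a point): Centre of the black ball, 30 mm across, on the free end of the press lever (round bar 11 mm thick, left of the press at y = 115 mm in the press frame); moves with it. At rest the lever rises 35 degrees towards the robot, ball at x -82, z 318 mm; at the lower stop it points 5 degrees down, ball at x -114, z 199 mm. Both sides of the ball along y are free.
- lever_axis (a point): Point on the lever's turning axis (along the press's y), at x 65, y 115, z 215 mm in the press frame, 180 mm from the ball's centre. Axes as the press's.
- lever (a joint): Lever angle: 0 at rest (up), growing as the ball is pulled down, 0.70 rad at the lower stop. A return spring lifts it: 2 to 3 N at the ball at rest, about 5 N at the stop, some 2 N more while the stopper goes in. Let go from the stop it snaps up at over 5 rad/s.
- guard (a joint): Guard angle: 0 shut, growing as its front swings up, end stop 1.35 rad; 60 degrees is 1.047 rad. Weight and a light spring shut it from any angle (about 2 N at the grip).
- guard_grip (a point): Centre of the guard's black barrel grip, a cylinder 22 mm across, 36 mm long, axis along the press's y, on a 10 mm stem 57 mm in front of the front panel; moves with the guard. Shut, it lies at x -130, y -35, z 105 mm in the press frame. Its two flat ends are free: fingers can close on them along y.
- guard_hinge (a point): Point on the guard's hinge axis (along the press's y), at x 55, y 0, z 135 mm in the press frame. Shut, the grip's centre is 185 mm in front of the axis and 30 mm below it. Axes as the press's.
- vial: Clear glass injection vial with a white cake in it, 24 mm across, 45 mm high, standing loose in a steel ring nest (26 mm bore, 10 mm deep) under the ram. Origin: centre of its underside.
- stopper (a joint): How far the grey rubber stopper has been pushed into the vial (m): 0 is 6 mm proud, 0.006 is fully home with its flange on the rim. It starts at 0 to 0.0015 and stays where it is pushed (about 8 N).
- nest (a point): Centre of the floor of the vial nest, 22 mm above the bench, where the vial's underside belongs.
- tray: Shallow steel tray, 110 x 150 x 18 mm, with nine finished vials standing 51 mm high in it; fixed. Origin: centre of its underside.
- beaker_small: Small glass beaker, 54 x 60 x 60 mm, loose on the bench to the left of the press. Origin: centre of its underside.
- buffer_bottle: White bottle with a yellow cap, 50 mm across, 100 mm high, loose on the bench to the right of the press. Origin: centre of its underside.
- timer: White bench timer, 62 x 62 x 20 mm, lying loose to the right front of the press. Origin: centre of its underside.
- jug (a point): Centre of the underside of the large clear jug that stands fixed in front of the press, to its left; 120 mm across, 150 mm high, open.
Not all that is in view belongs to the job. Leave any green look-alike of the buffer_bottle alone. What is shaped like the beaker_small but orange is not meant.

How it is judged:
On the way, in this order (a step that is already met when the one before it is completed fails the run):
1. lever pulled to its stop with the guard shut: the stopper is home (value of joint lever above 0.63 rad and value of joint stopper above 0.0045 m and value of joint guard below 0.1 rad), for 0.1 s.
2. lever eased back up to rest, the guard still shut (value of joint lever below 0.06 rad and value of joint guard below 0.1 rad), for 0.2 s.
At the end, for the whole second after the job is handed in: The fingers hold the guard (over 0.4 N) still at 52 to 68 degrees, with nothing else propping it; lever up at rest (below 0.08 rad); stopper at least 4.5 of its 6 mm in; vial upright in its nest (within 5 mm); beaker, bottle and timer within 30 mm of their start (value of joint guard between 0.908 and 1.187 rad and velocity of joint guard between -0.15 and 0.15 rad/s and contact force between guard and the fingers above 0.4 N and contact force between guard and beaker_small below 0.05 N and contact force between guard and buffer_bottle below 0.05 N and contact force between guard and timer below 0.05 N and value of joint lever below 0.08 rad and value of joint stopper above 0.0045 m and angle between vial's own z axis and vertical below 0.1 rad and distance between vial and nest below 0.005 m and distance of each of beaker_small, buffer_bottle, timer from where it was at the start of the episode below 0.03 m); the arm keeps its last pose, push and grip.
It fails at once if the guard is open while the lever is not back up (value of joint guard above 0.12 rad and value of joint lever above 0.15 rad).
It fails at once if the lever snaps back (faster than 4 rad/s) (velocity of joint lever below -4 rad/s).
It fails at once if the vial is lifted or knocked out of its nest (distance between vial and nest above 0.012 m or angle between vial's own z axis and vertical above 0.25 rad).
It fails at once if the beaker, the bottle or the timer is knocked (distance of any of beaker_small, buffer_bottle, timer from where it was at the start of the episode above 0.03 m or angle between any of beaker_small, buffer_bottle, timer's own z axis and vertical above 0.35 rad).
It also fails if it takes over 56 s, if anything falls off the work surface, if the arm or the gripper's body presses on something with over 40 N, if the wrist force passes 120 N, or if a joint passes its speed limit or range.

## Working session

There is one attempt and no reset: what is moved stays moved. The work goes in short steps, each a Python script; the robot and the scene stay as the last script left them, time stands still between calls to the robot, and variables do not carry over. Pictures are saved under pics/ and viewed, at most 10 in all, crops included, and the job is handed in when it is done.

```bash
mkdir -p pics; ls
python3 - <<'E'
from station import *
import cv2,numpy as np
for n in("scene","top"):
    cv2.imwrite(f"pics/{n}0.png",read_camera(n)[:,:,::-1]); c=camera_info(n); print(n,c)
print(camera_info("wrist"),get_ee_rot(),get_time())
E
```

```text
pics
scene {'intrinsics': array([[592.22941621,   0.        , 316.85449683],
       [  0.        , 592.22941621, 241.73463134],
       [  0.        ,   0.        ,   1.        ]]), 'T': array([[-0.88335497,  0.33032448, -0.33252027,  0.13365562],
       [-0.46837063, -0.64888652,  0.59964592,  0.44447463],
       [-0.01769019,  0.68544294,  0.72791142,  1.09473379],
       [ 0.        ,  0.        ,  0.        ,  1.        ]])}
top {'intrinsics': array([[546.93603913,   0.        , 320.4085668 ],
       [  0.        , 546.93603913, 232.00678265],
       [  0.        ,   0.        ,   1.        ]]), 'T': array([[ 0.02140434,  0.99420437, -0.10535427,  0.40089177],
       [-0.99931051,  0.02447299,  0.0279208 , -0.2715349 ],
       [ 0.03033732,  0.10468401,  0.99404271,  1.42190401],
       [ 0.        ,  0.        ,  0.        ,  1.        ]])}
{'intrinsics': array([[371.64829954,   0.        , 317.28038636],
       [  0.        , 371.64829954, 237.57033852],
       [  0.        ,   0.        ,   1.        ]]), 'tool_from_camera': array([[-2.33544990e-04,  9.55365810e-01,  2.95425311e-01,
         8.01515394e-02],
       [ 9.99999788e-01,  4.36778136e-05,  6.49289833e-04,
         2.99729066e-04],
       [ 6.07405776e-04,  2.95425400e-01, -9.55365618e-01,
        -1.62443975e-01],
       [ 0.00000000e+00,  0.00000000e+00,  0.00000000e+00,
         1.00000000e+00]])} [-6.65608254e-04  9.80285730e-01  1.97583979e-01 -1.24409944e-04] 0.1
```

View pics/scene0.png

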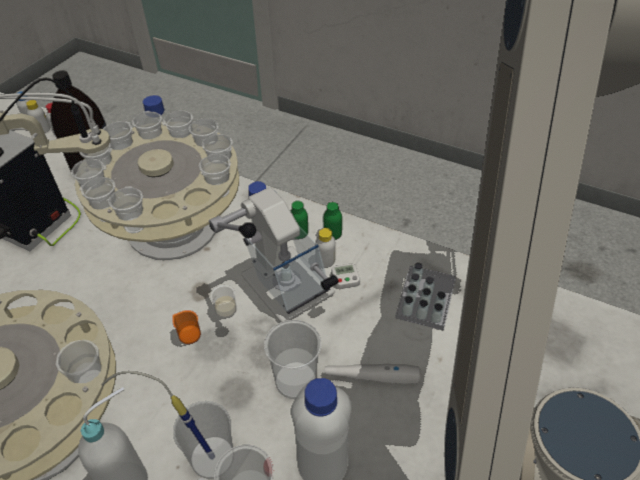

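View pics/top0.png

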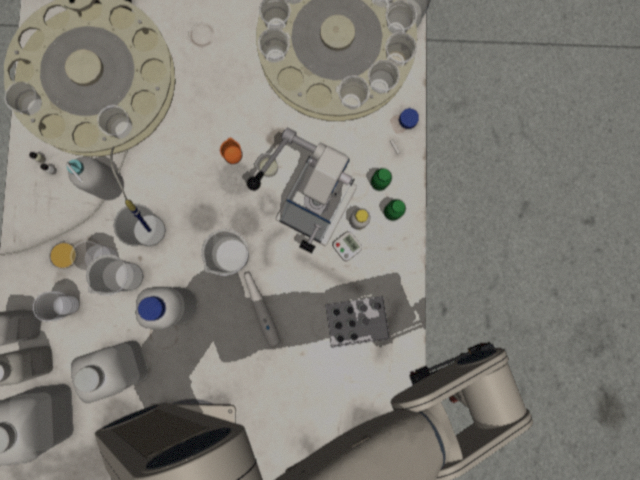

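The scene picture shows the knob at about (248,230) and the grip at about (330,283). In the top picture they are at (254,183) and (307,246). I'll triangulate both and fit the press pose.

```bash
cat > h.py <<'E'
import numpy as np,cv2
from station import *
def ray(n,u,v):
    c=camera_info(n);K=c["intrinsics"];T=c["T"]
    d=np.array([(u-K[0,2])/K[0,0],-(v-K[1,2])/K[1,1],-1]);d=T[:3,:3]@d
    return T[:3,3],d/np.linalg.norm(d)
def tri(rs):
    A=0;b=0
    for o,d in rs:
        P=np.eye(3)-np.outer(d,d);A=A+P;b=b+P@o
    x=np.linalg.solve(A,b)
    return x,[np.linalg.norm((np.eye(3)-np.outer(d,d))@(x-o)) for o,d in rs]
def onz(r,z): o,d=r; return o+d*(z-o[2])/d[2]
def blob(img,c,w,th=45):
    u,v=c;m=(img[v-w:v+w,u-w:u+w].max(2)<th).astype(np.uint8)
    n,l,s,ce=cv2.connectedComponentsWithStats(m)
    k=1+np.argmax(s[1:,4]);return ce[k]+[u-w,v-w],s[k]
E
python3 - <<'E'
from h import *
S=cv2.imread("pics/scene0.png");T=cv2.imread("pics/top0.png")
P={}
for k,a,b,z in(("knob",(248,230),(254,183),.318),("grip",(330,283),(307,246),.105)):
    ca,sa=blob(S,a,14);cb,sb=blob(T,b,14)
    r=[ray("scene",*ca),ray("top",*cb)]
    x,e=tri(r);P[k]=x;print(k,ca,sa,cb,sb,x.round(4),np.round(e,4),onz(r[0],z).round(4),onz(r[1],z).round(4))
d=(P["grip"]-P["knob"])[:2];m=np.array([-48,-150])
yaw=np.arctan2(d[1],d[0])-np.arctan2(m[1],m[0]);print("yaw",yaw,np.linalg.norm(d),np.linalg.norm(m))
R=lambda a:np.array([[np.cos(a),-np.sin(a)],[np.sin(a),np.cos(a)]])
o=[P["knob"][:2]-R(yaw)@[-.082,.115],P["grip"][:2]-R(yaw)@[-.130,-.035]];print(o)
for k,p,z in(("beaker",(269,165),.06),("bottlecap",(361,216),.1),("timer",(347,246),.02),("jug rim",(226,252),.15)):print(k,onz(ray("top",*p),z).round(3))
for s in(S[215:245,233:263],S[268:298,315:345],T[168:198,239:269],T[231:261,292:322]):pass
cv2.imwrite("pics/crop.png",np.hstack([cv2.resize(s,(400,400)) for s in(S[190:320,210:340],T[140:270,220:350]) ]))
E
```

```text
knob [247.60773481 229.74585635] [  5   7  17  15 181] [254.40718563 181.        ] [  7   3  16  18 167] [ 0.6188 -0.1657  0.3159] [0.001 0.001] [ 0.6164 -0.1643  0.318 ] [ 0.6193 -0.1654  0.318 ]
grip [328.875      282.60416667] [  5   7  17  16 144] [306.48235294 245.77647059] [ 7  8 14 12 85] [ 0.5061 -0.2757  0.1051] [0.0001 0.0001] [ 0.506  -0.2757  0.105 ] [ 0.5062 -0.2756  0.105 ]
yaw -0.48785719997723964 0.15743647885983075 157.49285698088025
[array([ 0.6373106 , -0.30571826]), array([ 0.63735094, -0.30567888])]
beaker [ 0.712 -0.176  0.06 ]
bottlecap [ 0.583 -0.407  0.1  ]
timer [ 0.515 -0.38   0.02 ]
jug rim [ 0.484 -0.089  0.15 ]
```

View pics/crop.png

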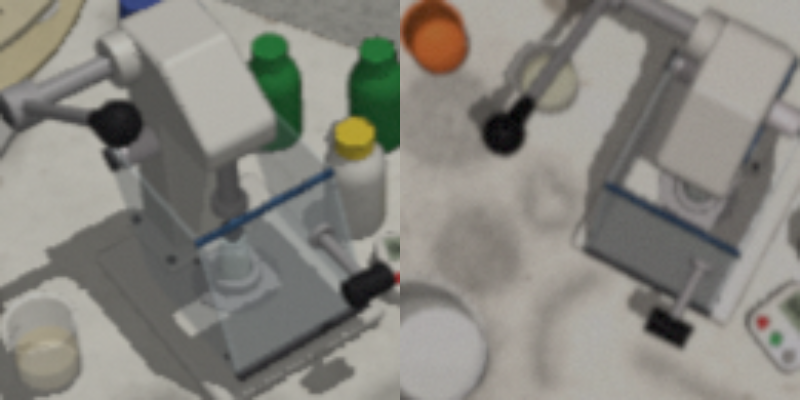

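```bash
cat >> h.py <<'E'
from scipy.spatial.transform import Rotation as Ro
O=np.array([.6373,-.3057,0]);RP=Ro.from_euler("z",-.488).as_matrix()
def quat(t):
    y=np.array([0,1,0]);z=np.array([np.sin(t),0,-np.cos(t)])
    q=Ro.from_matrix(RP@np.c_[np.cross(y,z),y,z]).as_quat();return [float(v) for v in q[[3,0,1,2]]]
def tcp(p,t,back=0):   # TCP for grasp point at press-frame p, tilt t
    return [float(v) for v in O+RP@(np.array(p)+(.019-back)*np.array([np.sin(t),0,-np.cos(t)]))]
def knob(a):
    b=np.radians(35)-a;return [.065-.18*np.cos(b),.115,.215+.18*np.sin(b)]
def grip(a):
    return [.055-.185*np.cos(a)-.03*np.sin(a),-.035,.135-.03*np.cos(a)+.185*np.sin(a)]
E
python3 - <<'E'
from h import *
print(knob(0),knob(.7),grip(0),grip(1.047))
for t in(.3,.45,.6):
    q=quat(t)
    for p,b in((knob(0),.1),(knob(0),0),(knob(.7),0),(grip(0),.12),(grip(0),0),(grip(.5),0),(grip(1.047),0)):
        j=inverse_kinematics(tcp(p,t,b),q);print(t,np.round(tcp(p,t,b),3),None if j is None else np.round(j,2))
E
```

```text
[np.float64(-0.08244736797201851), 0.115, np.float64(0.3182437585431883)] [np.float64(-0.11428542277947884), 0.115, np.float64(0.19897697972342515)] [np.float64(-0.13), -0.035, np.float64(0.10500000000000001)] [np.float64(-0.06350944713909265), -0.035, np.float64(0.2801912908503351)]
0.3 [ 0.597 -0.154  0.396] [-0.23  0.13  1.66 -0.08  1.07 -1.29]
0.3 [ 0.623 -0.168  0.3  ] [-0.25  0.25  1.72 -0.09  0.88 -1.28]
0.3 [ 0.595 -0.153  0.181] [-0.23  0.36  1.89 -0.13  0.61 -1.22]
0.3 [ 0.48  -0.262  0.201] [-0.53  0.22  2.02  0.02  0.59 -1.63]
0.3 [ 0.511 -0.278  0.087] [-0.52  0.47  2.01  0.03  0.36 -1.64]
0.3 [ 0.518 -0.282  0.179] [-0.52  0.32  1.95  0.02  0.57 -1.62]
0.3 [ 0.57  -0.309  0.262] [-0.52  0.29  1.76  0.01  0.79 -1.61]
0.45 [ 0.587 -0.149  0.391] [-0.21  0.05  1.79 -0.16  0.87 -1.21]
0.45 [ 0.626 -0.169  0.301] [-0.23  0.21  1.82 -0.18  0.68 -1.2 ]
0.45 [ 0.598 -0.154  0.182] [-0.21  0.33  1.98 -0.3   0.41 -1.05]
0.45 [ 0.467 -0.255  0.196] [-0.53  0.18  2.15  0.06  0.36 -1.66]
0.45 [ 0.513 -0.28   0.088] [-0.53  0.46  2.1   0.14  0.12 -1.75]
0.45 [ 0.521 -0.283  0.18 ] [-0.53  0.29  2.04  0.05  0.35 -1.65]
0.45 [ 0.572 -0.311  0.263] [-0.52  0.25  1.86  0.03  0.58 -1.63]
0.6 [ 0.578 -0.144  0.385] [-0.17 -0.01  1.92 -0.28  0.67 -1.08]
0.6 [ 0.628 -0.17   0.303] [-0.21  0.18  1.91 -0.34  0.49 -1.04]
0.6 [ 0.6   -0.156  0.183] [-0.19  0.32  2.07 -0.78  0.24 -0.55]
0.6 [ 0.456 -0.249  0.188] None
0.6 [ 0.516 -0.281  0.089] [-0.53  0.48  2.19  2.95  0.13  1.73]
0.6 [ 0.523 -0.285  0.182] [-0.53  0.29  2.14  0.2   0.12 -1.8 ]
0.6 [ 0.574 -0.312  0.265] [-0.53  0.22  1.96  0.06  0.36 -1.66]
```

Run:
```python
from h import *
t=.3;q=quat(t)
movel([.242,-.576,.45],v=.25)
move_pose(tcp(knob(0),t,.16),q)
movel(tcp(knob(0),t),frame=q,v=.12)
print("at",get_time(),get_tcp_pos(),tcp(knob(0),t),get_ft_force(),get_finger_force())
cv2.imwrite("pics/w1.png",read_camera("wrist")[:,:,::-1])
```

```text
at 4.6167 [ 0.62366315 -0.16814965  0.30099975] [0.6233549241113637, -0.16809998014878422, 0.3000923652498019] [ 0.75712264 -0.79941743 -0.14272331] 0.0
```

View pics/w1.png

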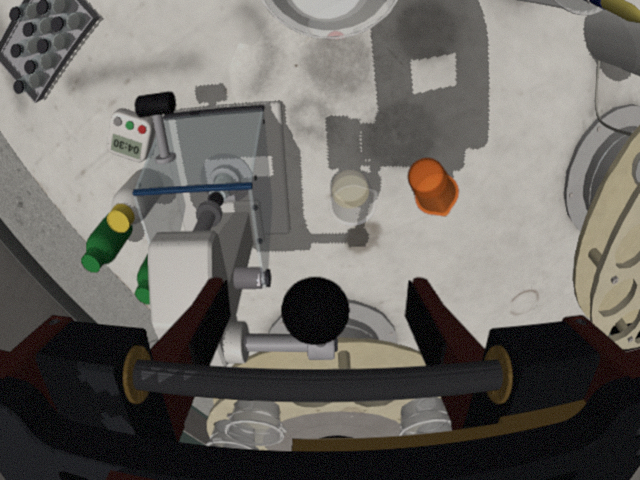

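The wrist view shows the ball at (315,311), centred between the fingers. The guard is shut and the press is square in the image, so I'll close on the ball and pull the lever.

Run:
```python
from h import *
t=.3
command_gripper(0);print("closed",get_time(),get_grip_width(),get_finger_force(),get_ft_force())
for a in(.12,.24,.36,.48,.58,.66):
    movel(tcp(knob(a),t),v=.06)
    print(a,get_ft_force().round(1),get_grip_width())
print("stop",movel(tcp(knob(.73),t),v=.03,until_force=15))
wait(.3);print(get_time(),get_tcp_pos(),tcp(knob(.7),t),get_ft_force(),get_grip_width(),get_finger_force())
cv2.imwrite("pics/w2.png",read_camera("wrist")[:,:,::-1])
cv2.imwrite("pics/s2.png",cv2.resize(read_camera("scene")[170:330,190:370,::-1],(640,569)))
```

```text
closed 5.6167 0.32650368271386915 29.999995529651642 [-2.628886   -4.76678105  0.90410079]
0.12 [-5.1 -6.4  5.1] 0.3263098244364552
0.24 [-5.1 -6.8  4.3] 0.32378019261921864
0.36 [-6.  -9.2  5. ] 0.3240695087073865
0.48 [-7.3 -8.5  5. ] 0.32721775643930706
0.58 [-7.2 -9.5  5.7] 0.3267710090085138
0.66 [-6.6 -9.   5.5] 0.3234224097101604
stop True
9.2417 [ 0.59478443 -0.15493711  0.17734506] [0.5952332507783522, -0.1531723807813629, 0.18082558643003865] [-6.34519266  0.99873027 13.11314638] 0.3265411142271251 30.002074241638184
```

View pics/w2.png

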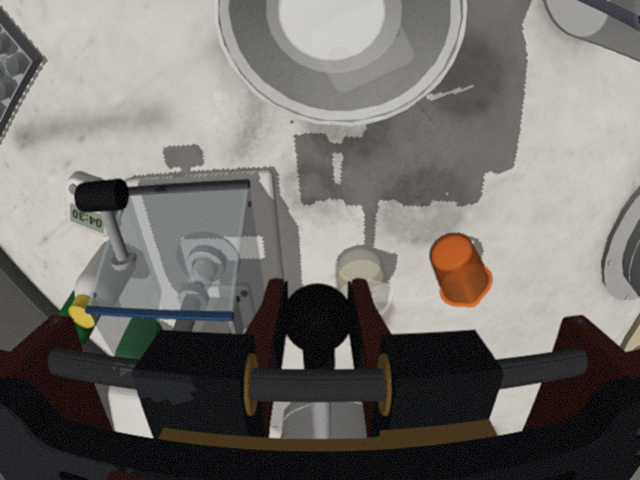

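The ball is still held at (317,318), the lever is against its stop and the ram is down on the vial. I'll ease it back up slowly.

Run:
```python
from h import *
t=.3
for a in(.66,.56,.44,.32,.2,.1,.03,-.01):
    movel(tcp(knob(a),t),v=.05)
wait(.4)
print(get_time(),get_ft_force(),get_grip_width(),get_tcp_pos(),tcp(knob(0),t))
command_gripper(1.0);wait(.3)
cv2.imwrite("pics/w3.png",read_camera("wrist")[:,:,::-1]);print(get_time(),get_grip_width(),get_ft_force())
```

```text
13.6 [  1.49379117  -4.88492668 -27.2808229 ] 0.3296307977305223 [ 0.62137819 -0.16809137  0.29702978] [0.6233549241113637, -0.16809998014878422, 0.3000923652498019]
14.9667 1.002340665611584 [ 0.23175245 -0.43491284 -0.00329258]
```

View pics/w3.png

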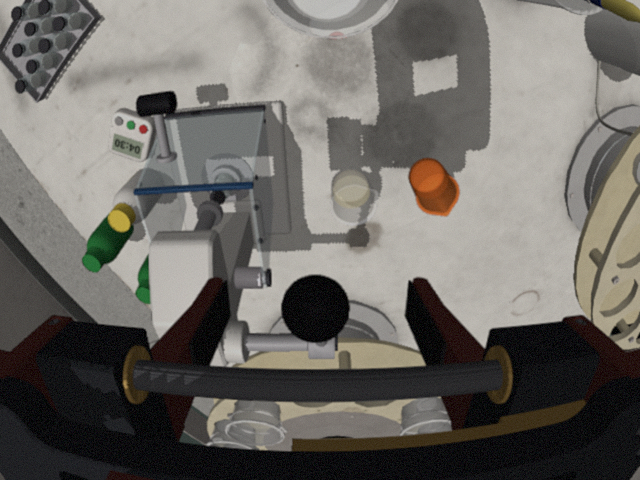

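The lever is back at rest with the ball in its starting pixel position, (315,307), and the gripper is open. Next is the guard grip.

Run:
```python
from h import *
t=.3;q=quat(t)
movel(tcp(knob(0),t,.12),v=.15)
move_pose(tcp([-.16,-.035,.30],t),q)
movel(tcp(grip(0),t,.05),frame=q,v=.15)
print(movel(tcp(grip(0),t),v=.06,until_force=6))
print(get_time(),get_tcp_pos(),tcp(grip(0),t),get_ft_force())
cv2.imwrite("pics/w4.png",read_camera("wrist")[:,:,::-1])
```

```text
False
18.8583 [ 0.51109423 -0.27834598  0.08698884] [0.5110239569477866, -0.2782952914323591, 0.08684860670661351] [-0.38169912 -1.81185384  0.67541383]
```

View pics/w4.png

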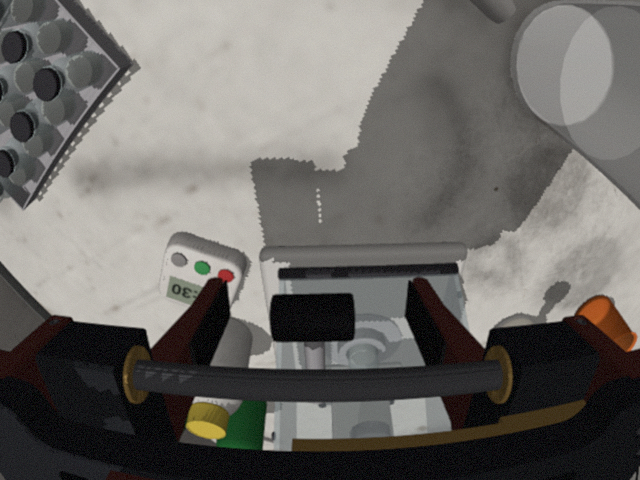

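The barrel is at (313,317), centred between the fingers. I'll grip it and raise the guard.

Run:
```python
from h import *
t=.3
command_gripper(0);print(get_grip_width(),get_finger_force(),get_ft_force())
for a in(.1,.2,.32,.44,.56,.68,.8,.92,1.047):
    movel(tcp(grip(a),t),v=.07);print(a,get_ft_force().round(1),round(get_grip_width(),3))
wait(.5)
print(get_time(),get_tcp_pos(),tcp(grip(1.047),t),get_ft_force(),get_finger_force(),get_grip_width())
w=read_camera("wrist")[:,:,::-1];s=read_camera("scene")[170:330,190:370,::-1]
cv2.imwrite("pics/w5.png",np.hstack([cv2.resize(w,(400,300)),cv2.resize(s,(338,300))]))
```

```text
0.4095569086690786 30.00002235174179 [ -8.01288089 -13.21817019  -0.38825654]
0.1 [ -5.6 -14.6  -3.2] 0.412
0.2 [ -6.1 -14.6  -3. ] 0.415
0.32 [ -4.1 -14.   -3.2] 0.41
0.44 [ -3.3 -12.5  -3.5] 0.408
0.56 [ -1.8 -10.7  -4. ] 0.409
0.68 [-1.7 -9.6 -5.5] 0.41
0.8 [-0.3 -7.6 -4.8] 0.408
0.92 [-1.2 -6.9 -4.5] 0.406
1.047 [-1.8 -5.3 -4. ] 0.41
24.4333 [ 0.56942029 -0.30964077  0.26164467] [0.5697532234998257, -0.30947007082225453, 0.2620398975569487] [-1.8746022  -5.39917621 -4.50339324] 29.988555014133453 0.40616905372397877
```

View pics/w5.png

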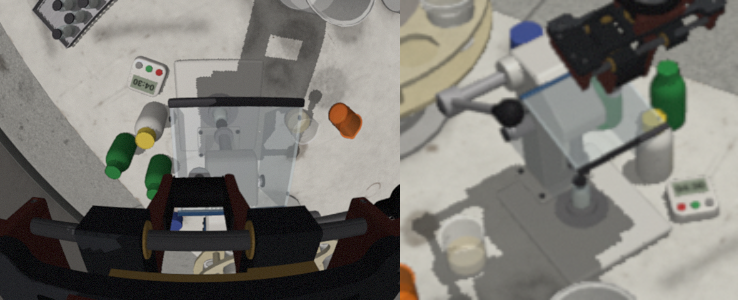

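The guard is held open at about 60 degrees with the barrel between the pads at (200,190). In the scene crop the lever ball is up at (510,110), the vial stands in its nest, and the beaker, bottle and timer are where they were.

```bash
python3 -c "
from station import *
print(job_done(),get_time())"
```

```text
the job is handed in; nothing more can be done
the job is handed in; nothing more can be done
```

I handed the job in at about 24 s of the 56 s allowed: lever pulled to its stop and eased back up to rest, guard gripped at about 60 degrees, vial in its nest and the beaker, bottle and timer unmoved in the last pictures. I judged the stopper home from the lever reaching its stop, not by measuring it, and no verdict came back.

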